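# Set the stop gauge with its knurled wheel

### The arm

A 7-joint arm with a two-finger parallel gripper is mounted at the origin on the work surface. World frame = base frame: x ahead of the robot, y to its left, z up, the work surface at z = 0. Lengths are in mm, angles in degrees, forces in N, time in s.
With the tool pointing down it reaches from about 375 to 925 mm from the base axis. Payload 3.1 kg.
Tool frame: the origin (TCP) lies on the centre line of the jaws, within the pads' length; the fingertips stand 22 mm ahead of it and the grasp point (between the pads) lies 3 mm ahead of it; z points along the fingers, x is the direction in which the jaws open and shut, and the axes are right-handed (so a half turn about z gives the same grasp; the last joint's range is limited). The gripper opens to 85 mm and grips with 20 to 120 N. Pads are 22 mm wide; open, the fingers measure 114 mm over their backs; the gripper's body (76 mm by 85 mm) begins 54 mm behind the grasp point. The pads swing forward as they close: fully open they stand 13 mm farther back than shut.
Start: joints at [70.199, 21.939, 2.515, 91.553, -1.026, 66.532, -2.859], TCP at [159.446, -630.143, 253.269] pointing down, gripper open.
Joint ranges: [-149.38, 149.38], [-23.57, 123.04], [-84.95, 90], [0, 143.3], [-89.99, 269.99], [3.08, 112.72], [-163.45, 163.45]. Speed limits (degrees/s): [159.86, 159.86, 180, 180, 180, 180, 180].

### API

Orientations are given as [roll, pitch, yaw] about the fixed x, y, z axes, in that order (R = Rz(yaw) Ry(pitch) Rx(roll)).
In Python, from rig import sensors, snapshot, env gives the robot as it stands.
- The arm moves only by the shell command python3 -m inch 'ROWS' [OPENING] [FORCE]. ROWS is JSON, a list of rows, each an object of numbers: "x", "y", "z": the shift along the tool's x, y, z in m; "roll": the turn about the tool's z in degrees. In form: [{"x": .., "y": .., "z": .., "roll": ..}, ...]. A call has 1 to 8 rows; each row shifts and turns the pose as measured when the row begins, along the tool's axes as they then stand; what a row does not reach is not made up. A row lasts 1/8 s, in which the tool goes at most 62.5 mm and 10.7 degrees, less where a joint would pass 70% of its speed; a pose out of reach is approached as far as the arm can. A call is refused whole if a number of a shift passes 0.0625 or a number of a turn 10.7, either way. A call with a gripper value outside its range is refused whole. OPENING is the finger opening in m, from 0 to 0.0854, set as the call begins (- or left out, the last holds). The fingers move at their own pace and stop on an object; FORCE is the grip in N (left out, the last holds). Time passes only in rows, so rows that do not move let the fingers close. It gives the time, the measured TCP pose, the force and the opening at its end, in the units of the state.
- sensors.state(): the state, without advancing time (a new reading comes with each control period).
- snapshot(name): name is "scene" or "side" or "wrist"; returns a dict with "frame" (400x640x3 uint8, blue, green, red), "fov_y" (degrees; the focal length in pixels is half the picture's height over the tangent of half this angle, whatever the lens; pixels are square), "cx", "cy" (the principal point, pixels), "world_from_camera" (4x4, takes a point from camera to world coordinates); the wrist camera has in their place "hand_eye" (4x4, takes a point from camera to tool coordinates, whose origin is the TCP and whose axes are the tool frame's). Camera axes: x right, y down, z forward; pixel columns grow to the right and rows downward; lengths in mm; the calibration is good to about 2 mm. A picture is of the moment at which its call begins: read the wrist's pose just before it. There is no depth.
- env.close_job(): hands the job in, once; it reports no verdict.
The state is a dict: "time": time; "joint_pos": joint angles; "qd": joint speeds; "joint_efforts": joint torques, N m; "position": TCP position; "eef_rot": TCP orientation; "ft_force": force on the tool from outside, world axes, zero at the start; "moment": the same for the moment, N m; "width": finger opening in mm.
Only numpy, scipy, OpenCV 4.12 (cv2) and the standard library are available. Lean on these libraries where they do the work, as an engineer would, in place of code of your own. Each camera call takes 0.05 s, during which the arm holds its last target.

### The job

Set the stop gauge: with a fingertip on top of the knurled wheel, roll it until the gap closes and the front edge of the sliding jaw's yellow foot stands on the red gauge mark, then take the hand away. Move the jaw by the wheel alone, do not touch or push the jaw itself, and leave the loose things lying about where they are; nothing is to be gripped or lifted.

Things in the scene. Friction and masses are not known exactly. Their poses are not given: they have to be found in the camera images.
- gauge: Stop gauge fixed to the bench: aluminium base 110 (x) x 360 (y) x 15 mm. Origin: centre of its underside, on the bench. At the -y end a fixed dark steel jaw (60 mm high, face at y = -145 mm); at the +y end the wheel between a green gear case (x -45 to -18 mm, 75 mm high) and a green cheek plate (x 16 to 25 mm, 68 mm high). Sliding jaw and red mark lie between
- wheel: Knurled adjuster wheel, 60 mm diameter over its 24 ridges (steel, four brass, 2 mm high), 24 mm wide. Origin: its centre, 60 mm above the bench, at x = 0, y = +125 mm of the gauge; it stays in place and turns about the gauge's x axis. It turns with 1 to 2 N at the rim, so a light press of about 4 N drives it by friction, and it stays where it is left
- wheel_top (a point): Highest point of the wheel's rim, 90 mm above the bench, open from above; does not move. Rolling the top of the wheel towards the jaws (the gauge's -y) closes the gap, the other way opens it. The sliding jaw moves in the same direction as the top of the wheel: 14 mm for every 30 mm rolled at the rim (14 mm per radian)
- jaw: Sliding dark steel jaw, 50 wide x 40 long x 40 mm high, its top 59 mm above the bench, with a thin yellow foot plate 104 mm wide whose front edge is flush with the jaw's face. It slides along the gauge's y axis, geared to the wheel. Origin: middle of the foot's front edge (underside), 19 mm above the bench. It must be moved only by the wheel, never touched
- jaw_edge (a point): Middle of the front (-y) edge of the yellow foot, 23 mm above the bench: the edge to be brought to the red mark
- mark: The gauge mark: a red strip 8 mm wide (along the gauge's y) clipped across the base plate in front of the sliding jaw. Origin: middle of the strip's underside, on top of the base (15 mm above the bench). It does not move; at the start its middle is 24 to 66 mm ahead of the jaw's edge, different every time
- setup_block: loose brass setting block, 25 x 22 x 30 mm, standing on the gauge's base beside the fixed jaw; origin at the centre of its underside. Bystander: leave it alone
- pencil: flat red carpenter's pencil, 170 x 14 x 8 mm, lying on the bench beyond the gauge. Bystander
- mallet: wooden mallet (hammer shape) lying on the bench at the robot's left. Bystander
- glue: white glue bottle, 60 mm diameter, 170 mm tall, orange cap, at the right. Bystander
- jar: amber glass jar, 70 mm diameter, 90 mm tall, steel lid, at the right. Bystander
- tape: grey tape measure, 70 x 35 x 65 mm, standing at the right. Bystander
- offcut: pale wood offcut, 60 x 160 x 22 mm, lying on the bench beyond the gauge. Bystander
- screwdriver: screwdriver with dark wooden handle, lying at the left. Bystander

How it is judged:
By the outcome, as a careful person would: the job done as asked, in the order asked, and still so for the second after the job is handed in, with the robot touching nothing.
It also fails if it takes over 56 s, if anything falls off the work surface, if the arm or the gripper's body presses on something with over 40 N, if the wrist force passes 120 N, or if a joint passes its speed limit or range.

## Working session

There is one attempt and no reset: what is moved stays moved. The work goes in short steps, Python scripts to look and compute and a shell command to move; the robot and the scene stay as the last step left them, time stands still between calls to the robot, and variables do not carry over. Pictures are saved under pics/ and viewed, and the job is handed in when it is done.

```bash
ls; mkdir -p pics; python3 - <<'E'
from rig import sensors,snapshot
import cv2
print({k:v for k,v in sensors.state().items()})
for n in("scene","side","wrist"):
    s=snapshot(n);cv2.imwrite(f"pics/{n}0.png",s["frame"]);print(n,s["fov_y"],s["cx"],s["cy"],s.get("world_from_camera",s.get("hand_eye")))
E
```

```text
pics
{'time': 0.0, 'joint_pos': array([70.19833713, 21.99211793,  2.51113041, 91.6506538 , -1.02468178,
       66.53305646, -2.85929342]), 'qd': array([ 0.0658996 ,  0.02961089, -0.05585373, -0.04747183,  0.09302484,
       -0.01666768, -0.01673527]), 'joint_efforts': array([ 3.02185126e-04, -4.33459318e+01,  1.02477103e+00, -2.49515730e+01,
        1.05689600e-02,  1.13083818e-02,  1.86251526e-06]), 'position': array([ 159.20251786, -629.26700461,  251.87241282]), 'eef_rot': array([ 1.79991072e+02,  1.53093192e-01, -7.57968619e+01]), 'ft_force': array([ 0.30169679, -0.64314143,  0.69906784]), 'moment': array([-0.03355541, -0.01681102,  0.01041199]), 'width': 85.33162179986913}
scene 42.641578981886305 314.9358815683866 198.63980688048025 [[-8.22869837e-01  4.69963437e-01 -3.19405070e-01  1.01058358e+03]
 [ 5.68022683e-01  6.95498592e-01 -4.40036295e-01  5.45165387e+02]
 [ 1.53448068e-02 -5.43521919e-01 -8.39254706e-01  1.23509260e+03]
 [ 0.00000000e+00  0.00000000e+00  0.00000000e+00  1.00000000e+00]]
side 50.051408189726736 313.7421331551608 209.0070214469379 [[ 6.94058859e-01 -5.47133758e-01  4.67896304e-01  2.59670343e-01]
 [-7.19911451e-01 -5.24649051e-01  4.54390665e-01 -5.69519764e+02]
 [-3.13111996e-03 -6.52217774e-01 -7.58025179e-01  9.98772300e+02]
 [ 0.00000000e+00  0.00000000e+00  0.00000000e+00  1.00000000e+00]]
wrist 66.53066317358878 314.06848392983255 197.53242902362902 [[ 9.99999722e-01  3.04044525e-04  6.80759088e-04 -5.75425291e-01]
 [-4.71291784e-04  9.65290066e-01  2.61179758e-01 -6.73103014e+01]
 [-5.77719710e-04 -2.61180006e-01  9.65289941e-01 -1.20227212e+02]
 [ 0.00000000e+00  0.00000000e+00  0.00000000e+00  1.00000000e+00]]
```

View pics/scene0.png

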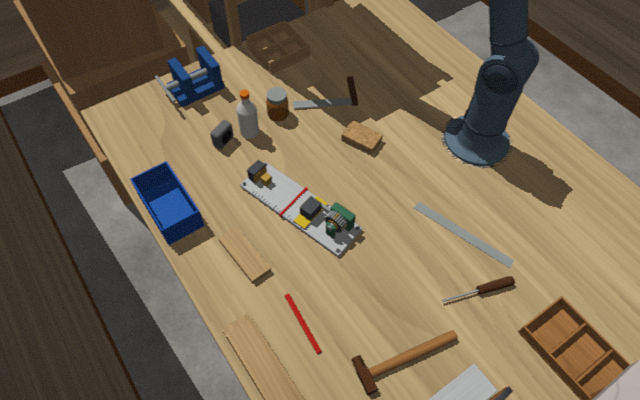

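View pics/side0.png

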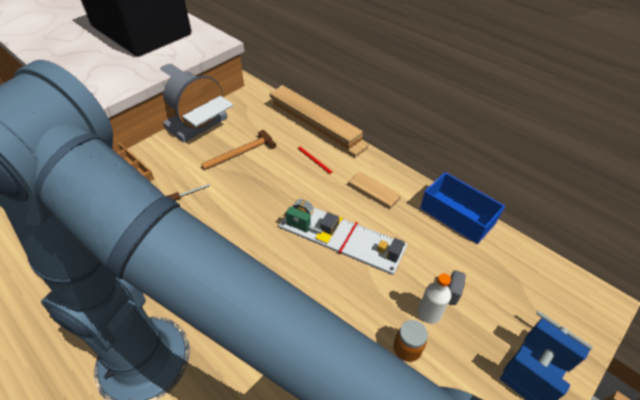

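View pics/wrist0.png

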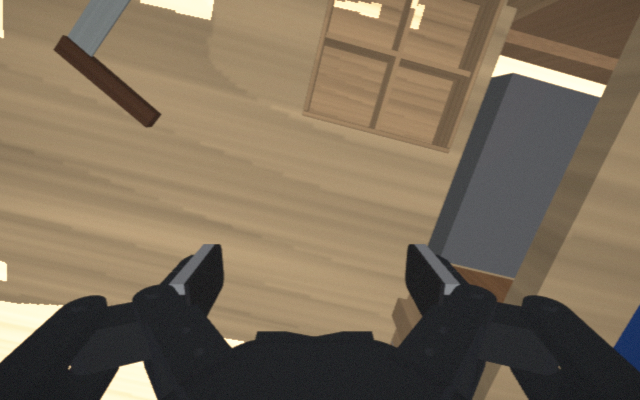

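The scene view shows the gauge from (243,180) at the fixed-jaw end to (350,240) at the wheel end. In the side view it runs from (280,222) to (400,265). I'll zoom both for corners.

```bash
python3 - <<'E'
import cv2,numpy as np
a=cv2.imread("pics/scene0.png")[155:260,230:370];b=cv2.imread("pics/side0.png")[190:280,270:415]
cv2.imwrite("pics/z_scene.png",cv2.resize(a,None,fx=5.5,fy=5.5,interpolation=cv2.INTER_CUBIC))
cv2.imwrite("pics/z_side.png",cv2.resize(b,None,fx=5.5,fy=5.5,interpolation=cv2.INTER_CUBIC))
E
cat > h.py <<'E'
import numpy as np
from rig import sensors,snapshot
from scipy.spatial.transform import Rotation as R
def pose():
    s=sensors.state();T=np.eye(4);T[:3,:3]=R.from_euler('xyz',s['eef_rot'],degrees=True).as_matrix();T[:3,3]=s['position'];return T
def cam(n):
    T=pose();s=snapshot(n)
    W=s['world_from_camera'] if n!='wrist' else T@np.array(s['hand_eye'])
    f=200/np.tan(np.radians(s['fov_y']/2));return s['frame'],np.array(W),f,s['cx'],s['cy']
def ray(c,u,v,z):
    _,W,f,cx,cy=c;d=W[:3,:3]@[(u-cx)/f,(v-cy)/f,1];o=W[:3,3];return o+d*(z-o[2])/d[2]
def proj(c,p):
    _,W,f,cx,cy=c;q=np.linalg.inv(W)@np.r_[p,1];return np.array([cx+f*q[0]/q[2],cy+f*q[1]/q[2]])
E
```

```text
(no output)
```

View pics/z_scene.png

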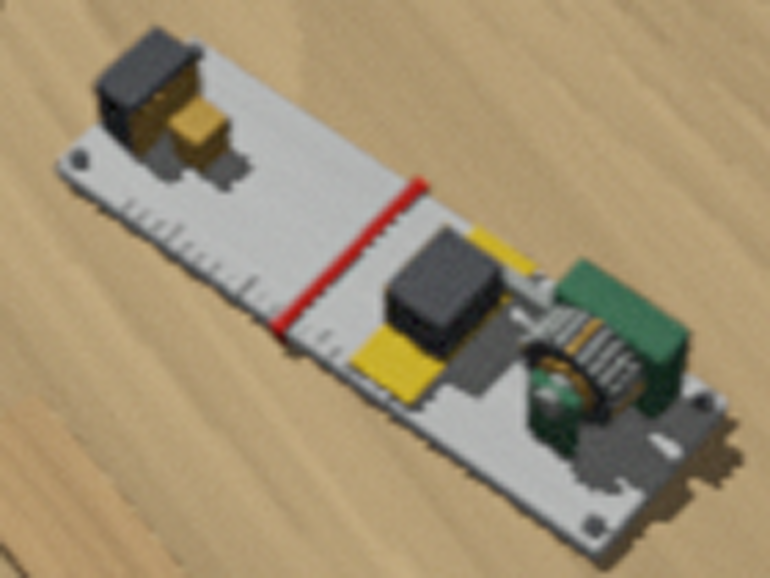

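View pics/z_side.png

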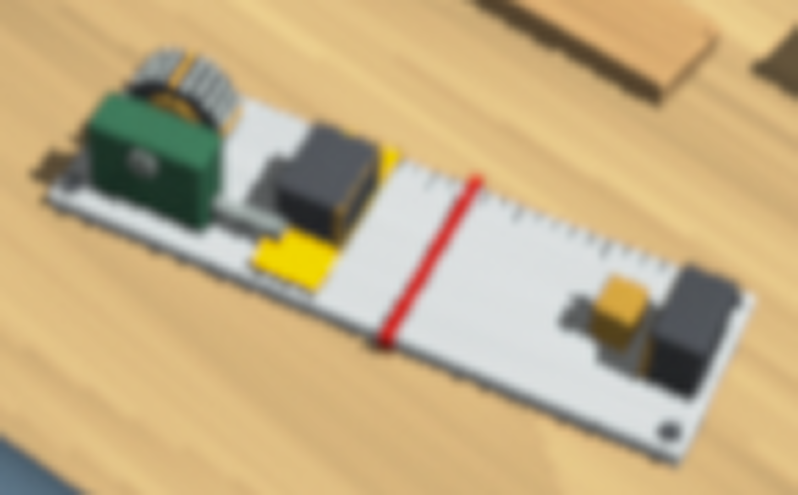

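```bash
cat >> h.py <<'E'
def gauge(c,off,s,pts):
    # pts: (u,v,gx,gy,z); 2D Procrustes
    w=np.array([ray(c,off[0]+(u+.5)/s-.5,off[1]+(v+.5)/s-.5,z)[:2] for u,v,_,_,z in pts]);g=np.array([[p[2],p[3]] for p in pts],float)
    wc=w.mean(0);gc=g.mean(0);H=(g-gc).T@(w-wc);th=np.arctan2(H[0,1]-H[1,0],H[0,0]+H[1,1])
    r=np.array([[np.cos(th),-np.sin(th)],[np.sin(th),np.cos(th)]]);t=wc-r@gc
    print("yaw",np.degrees(th).round(2),"origin",t.round(1),"resid",(w-(g@r.T+t)).round(1).tolist());return r,t
E
python3 - <<'E'
from h import *
c=cam("scene")
r,t=gauge(c,(230,155),5.5,[(55,168,55,-180,15),(195,40,-55,-180,15),(600,556,55,180,15),(728,402,-55,180,15)])
def loc(c,off,u,v,z): return (r.T@(ray(c,off[0]+(u+.5)/5.5-.5,off[1]+(v+.5)/5.5-.5,z)[:2]-t)).round(1)
print("mark",loc(c,(230,155),420,184,15),loc(c,(230,155),280,328,15),"edge",loc(c,(230,155),352,358,23))
print("wheeltop",(t+r@[0,125]))
c=cam("side")
r,t=gauge(c,(270,190),5.5,[(42,200,-55,180,15),(680,462,-55,-180,15),(755,297,55,-180,15)])
print("mark",loc(c,(270,190),476,182,15),loc(c,(270,190),384,342,15),"edge",loc(c,(270,190),317,290,23),loc(c,(270,190),395,152,23))
print("wheeltop",(t+r@[0,125]))
E
```

```text
yaw 16.74 origin [596.1 -98.6] resid [[-1.0, 1.0], [-0.2, 2.2], [-0.6, -0.9], [1.7, -2.3]]
mark [-58.6 -24.5] [ 54.2 -23.7] edge [48.3 18.9]
wheeltop [560.11347412  21.14001177]
yaw 16.97 origin [ 591.3 -103.8] resid [[0.1, -0.3], [-0.7, 0.0], [0.5, 0.3]]
mark [ 60.7 -21.7] [-56.2 -21.4] edge [-47.5  20.7] [53.9 23.2]
wheeltop [554.79073035  15.71942641]
```

Both views agree on the layout: the yaw is about 16.9° and the gap is about 44 mm. The wheel top differs by about 5 mm between them, so I'll refine it with the wrist camera. I'm moving over now and closing the fingers on the way.

```bash
python3 -m inch '[{"z":-0.04},{"x":-0.038,"y":-0.039},{"x":-0.038,"y":-0.039},{"x":-0.038,"y":-0.039},{"x":-0.038,"y":-0.039},{"x":-0.038,"y":-0.039},{"x":-0.038,"y":-0.039},{"x":-0.038,"y":-0.039}]' 0; python3 -c "
from h import *;print(sensors.state()['joint_pos'].round(1))"
```

```text
[70.2 22.   2.5 91.6 -1.  66.5 -2.9]invalid input
```

```bash
python3 -m inch '[{"x":0,"y":0,"z":-0.04,"roll":0},{"x":-0.038,"y":-0.039,"z":0,"roll":0},{"x":-0.038,"y":-0.039,"z":0,"roll":0},{"x":-0.038,"y":-0.039,"z":0,"roll":0},{"x":-0.038,"y":-0.039,"z":0,"roll":0},{"x":-0.038,"y":-0.039,"z":0,"roll":0},{"x":-0.038,"y":-0.039,"z":0,"roll":0},{"x":-0.038,"y":-0.039,"z":0,"roll":0}]' 0; python3 -c "
from h import *;print(sensors.state()['joint_pos'].round(1))"
```

```text
time: 1.25
position: [361.5, -300.6, 293.0]
eef_rot: [180.0, -0.1, -76.5]
ft_force: [0.6, -0.6, -0.1]
width: -0.2
[ 47.7   0.7 -13.1 112.2   0.3  67.  -42. ]
```

```bash
python3 -m inch '[{"x":-0.038,"y":-0.038,"z":0,"roll":0},{"x":-0.038,"y":-0.038,"z":0,"roll":-1},{"x":-0.038,"y":-0.038,"z":0,"roll":-1},{"x":-0.038,"y":-0.038,"z":0,"roll":-1},{"x":-0.038,"y":-0.038,"z":0.02,"roll":0},{"x":-0.038,"y":-0.038,"z":0.03,"roll":0},{"x":-0.03,"y":-0.03,"z":0.03,"roll":0},{"x":0,"y":0,"z":0,"roll":0}]'; python3 - <<'E'
from h import *
import cv2
print(sensors.state()['joint_pos'].round(1))
c=cam("wrist");cv2.imwrite("pics/w1.png",c[0])
E
```

```text
time: 2.25
position: [549.9, 31.0, 212.9]
eef_rot: [-179.6, -0.3, -73.0]
ft_force: [0.3, -0.3, 0.1]
width: -0.2
[ 20.6  16.4 -32.5 106.6  10.4  59.4 -89.1]
```

View pics/w1.png

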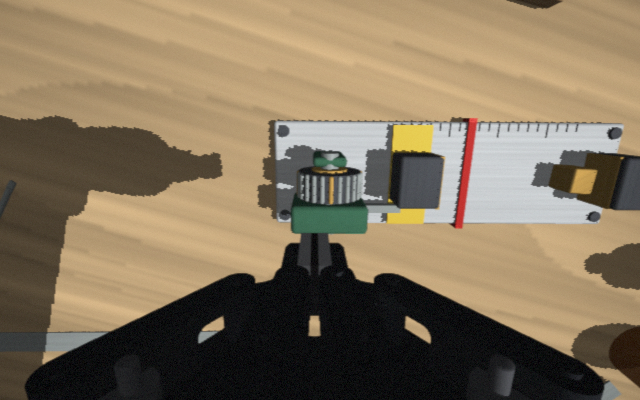

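The wrist view shows the whole gauge: corners at (275,122), (623,124), (601,222) and (276,223), the wheel at (330,186), the yellow foot's front edge at about x=432 and the red mark at about x=470.

```bash
cat >> h.py <<'E'
import cv2
def cols(c,rng=None):
    h=cv2.cvtColor(c[0],cv2.COLOR_BGR2HSV)
    red=cv2.inRange(h,(0,150,70),(6,255,255))|cv2.inRange(h,(174,150,70),(180,255,255))
    yel=cv2.inRange(h,(22,150,90),(32,255,255))
    return red,yel
def biggest(m):
    k=cv2.findContours(m,cv2.RETR_EXTERNAL,cv2.CHAIN_APPROX_NONE)[0];k=sorted(k,key=cv2.contourArea)[::-1];return k
def gap(c,v0,v1,yaw=16.9,out=True,zmark=16.5,zedge=23):
    """rows v0..v1 (foot's visible far strip): gauge-y of mark centre and of foot front edge"""
    red,yel=cols(c);r=np.array([[np.cos(np.radians(yaw)),-np.sin(np.radians(yaw))],[np.sin(np.radians(yaw)),np.cos(np.radians(yaw))]])
    M=[];E=[]
    for v in range(v0,v1):
        a=np.flatnonzero(red[v]);b=np.flatnonzero(yel[v])
        if len(a)<3 or len(b)<5: continue
        M.append((r.T@ray(c,a.mean(),v,zmark)[:2])[1]);E.append((r.T@ray(c,b.max()+.5,v,zedge)[:2])[1])
    M=np.array(M);E=np.array(E)
    print("n",len(M),"mark",np.median(M).round(1),"edge",np.median(E).round(1),"gap",np.median(E-M).round(2),"sd",np.std(E-M).round(2))
E
python3 - <<'E'
from h import *
c=cam("wrist")
r,t=gauge(c,(0,0),1,[(275,122,55,180,15),(623,124,55,-180,15),(601,222,-55,-180,15),(276,223,-55,180,15)])
print("top",t+r@[0,125])
# wheel: extents at ridge height, mid
for u,v,z in((331,170,90),(331,203,90),(299,187,60),(362,187,60)): print((r.T@(ray(c,u,v,z)[:2]-t)).round(1))
red,yel=cols(c)
for k in biggest(red)[:2]+biggest(yel)[:3]: print(cv2.boundingRect(k))
gap(c,128,146,yaw=np.degrees(np.arctan2(r[1,0],r[0,0])))
E
```

```text
yaw 16.67 origin [ 598.1 -103.7] resid [[-0.3, -1.1], [-2.2, 0.8], [2.1, -1.0], [0.4, 1.3]]
top [562.27717463  16.07076526]
[ 17.6 126.1]
[-10.2 125.6]
[ -3.3 153.4]
[-3.2 95.2]
(451, 118, 22, 109)
(388, 125, 41, 28)
(384, 208, 37, 15)
(385, 198, 4, 5)
n 18 mark -288.3 edge -245.9 gap 42.45 sd 0.35
```

```bash
python3 -m inch '[{"x":0.004,"y":-0.003,"z":0.02,"roll":0},{"x":0.004,"y":-0.003,"z":0.02,"roll":0},{"x":0,"y":0,"z":0.02,"roll":0},{"x":0,"y":0,"z":0.015,"roll":0},{"x":0,"y":0,"z":0.01,"roll":0},{"x":0,"y":0,"z":0.005,"roll":0},{"x":0,"y":0,"z":0,"roll":0}]'; python3 - <<'E'
from h import *
print(sensors.state()['position'].round(2),sensors.state()['ft_force'].round(2))
c=cam("wrist");cv2.imwrite("pics/w2.png",c[0])
c=cam("scene");cv2.imwrite("pics/s2.png",cv2.resize(c[0][130:270,250:390],None,fx=4,fy=4,interpolation=cv2.INTER_CUBIC))
E
```

```text
time: 3.22
position: [561.1, 9.5, 120.6]
eef_rot: [-179.4, -0.9, -74.2]
ft_force: [-0.0, 0.2, -0.5]
width: -0.3
[561.12   9.48 120.56] [-0.04  0.16 -0.48]
```

View pics/w2.png

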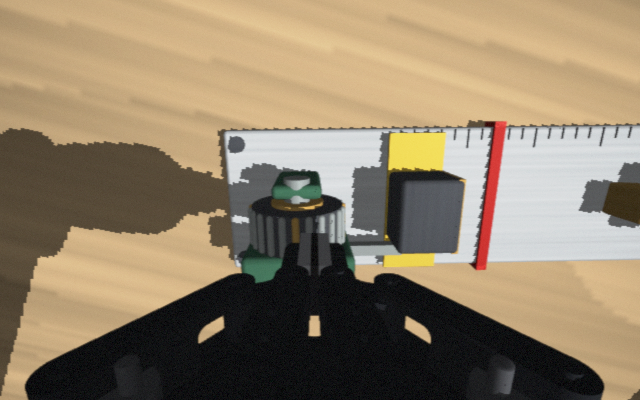

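View pics/s2.png

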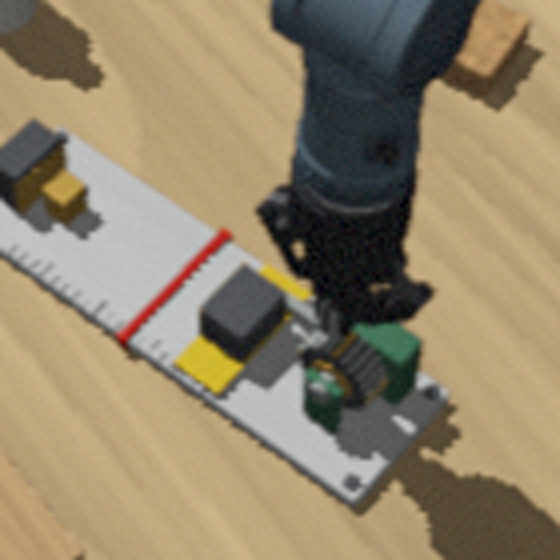

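```bash
python3 - <<'E'
from h import *
c=cam("wrist");T=pose()
r,t=gauge(c,(0,0),1,[(223,130,55,180,15),(239,267,-55,180,15)])
print("tips px",[proj(c,(T@[dx,dy,22,1])[:3]).round(0).tolist() for dx,dy in((0,0),(0,-11),(0,11),(7,-11),(-7,-11))])
print("top",t+r@[0,125], 'tip',T@[0,0,22,1])
a=ray(c,250,212,60);b=ray(c,347,212,60);print("wheel mid by silhouette",(a+b)/2, np.linalg.norm(a-b))
gap(c,136,165,yaw=16.8)
cv2.imwrite("pics/w3.png",cv2.resize(c[0][110:290,210:520],None,fx=2.5,fy=2.5,interpolation=cv2.INTER_CUBIC))
E
```

```text
yaw 18.42 origin [ 605.  -100.3] resid [[-0.4, -0.1], [0.4, 0.1]]
tips px [[315.0, 252.0], [315.0, 232.0], [315.0, 272.0], [329.0, 232.0], [301.0, 232.0]]
top [565.45022508  18.33027799] tip [562.13292824   9.45186329  99.479217     1.        ]
wheel mid by silhouette [568.365351    20.98411475  60.        ] 60.534130138066146
n 29 mark -289.7 edge -247.2 gap 42.42 sd 0.33
```

View pics/w3.png

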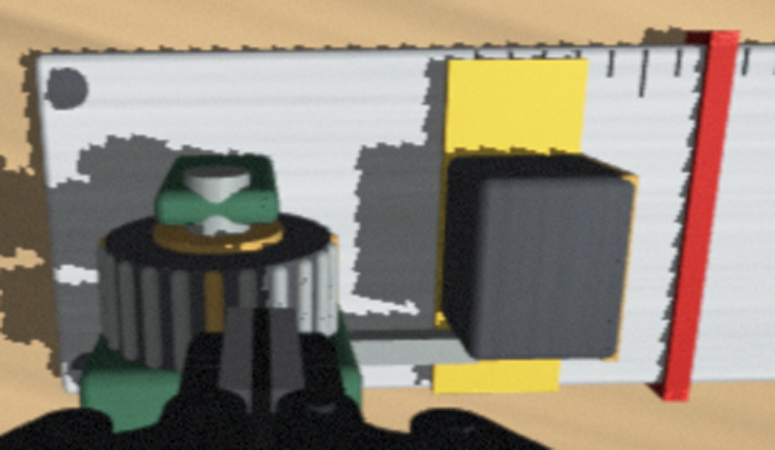

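```bash
python3 - <<'E'
from h import *
c=cam("wrist");a=np.radians(16.9)
p=ray(c,298.5,217,90);print(p, "top",p[:2]-12*np.array([np.cos(a),np.sin(a)]))
E
```

```text
[575.0143806   21.89514759  90.        ] top [563.53261759  18.40672126]
```

```bash
python3 -m inch '[{"x":-0.009,"y":-0.002,"z":0,"roll":-1},{"x":-0.007,"y":-0.001,"z":0.001,"roll":0},{"x":0,"y":0,"z":0.003,"roll":0},{"x":0,"y":0,"z":0.002,"roll":0},{"x":0,"y":0,"z":0.001,"roll":0},{"x":0,"y":0,"z":0,"roll":0}]'
```

```text
time: 4.18
position: [560.8, 27.8, 114.8]
eef_rot: [-179.2, -1.0, -73.0]
ft_force: [-0.2, -0.3, 1.1]
width: 0.1
```

```bash
python3 -m inch '[{"x":0,"y":0,"z":0.0015,"roll":0},{"x":0,"y":0,"z":0.0015,"roll":0}]'; python3 -m inch '[{"x":0,"y":0,"z":0.0015,"roll":0}]'
```

```text
time: 4.42
position: [561.0, 27.3, 111.8]
eef_rot: [-179.2, -1.0, -73.1]
ft_force: [0.8, -0.0, 0.4]
width: -0.0
time: 4.55
position: [561.3, 27.4, 111.2]
eef_rot: [-179.2, -1.0, -73.1]
ft_force: [-3.3, -0.1, 10.6]
width: -0.1
```

```bash
python3 -m inch '[{"x":0.004,"y":0,"z":0,"roll":0},{"x":0.004,"y":0,"z":0,"roll":0}]'; python3 -m inch '[{"x":0.004,"y":0,"z":0.0002,"roll":0},{"x":0.004,"y":0,"z":0.0002,"roll":0}]';python3 - <<'E'
from h import *
c=cam("wrist");gap(c,136,160,yaw=16.8);cv2.imwrite("pics/w4.png",c[0])
E
```

```text
time: 4.8
position: [563.5, 20.9, 112.0]
eef_rot: [-179.2, -1.0, -73.0]
ft_force: [0.3, 0.6, 0.1]
width: 0.3
time: 5.05
position: [566.3, 13.1, 111.8]
eef_rot: [-179.1, -0.9, -73.0]
ft_force: [-0.3, 0.2, 0.5]
width: 0.1
n 15 mark -289.6 edge -249.3 gap 40.34 sd 1.14
```

View pics/w4.png

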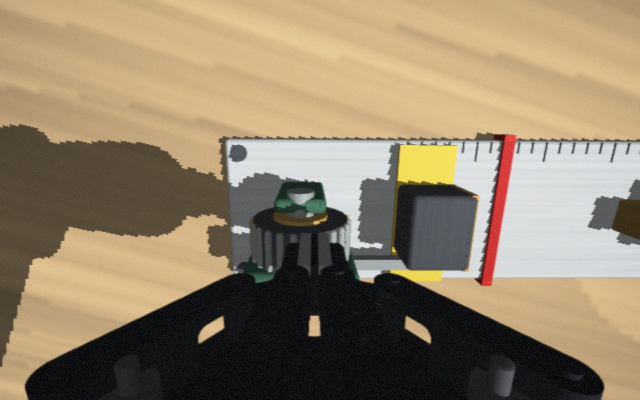

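```bash
python3 -m inch '[{"x":0,"y":0,"z":-0.004,"roll":0},{"x":-0.009,"y":0,"z":0,"roll":0},{"x":-0.009,"y":0,"z":0,"roll":0},{"x":0,"y":0,"z":0.002,"roll":0},{"x":0,"y":0,"z":0.002,"roll":0}]'; python3 -m inch '[{"x":0,"y":0,"z":0.0012,"roll":0}]'
```

```text
time: 5.72
position: [560.4, 30.4, 111.0]
eef_rot: [-179.2, -1.0, -73.0]
ft_force: [0.2, 0.9, 3.0]
width: 0.4
time: 5.85
position: [560.5, 31.0, 110.2]
eef_rot: [-179.2, -1.0, -73.0]
ft_force: [-1.9, 1.1, 8.1]
width: 0.1
```

```bash
python3 -m inch '[{"x":0,"y":0,"z":0.001,"roll":0}]'
```

```text
time: 5.98
position: [560.6, 31.1, 110.1]
eef_rot: [-179.2, -1.0, -73.0]
ft_force: [-3.9, 0.0, 8.5]
width: 0.3
```

```bash
python3 -m inch '[{"x":0.004,"y":0,"z":0.0005,"roll":0},{"x":0.004,"y":0,"z":0.0005,"roll":0}]'; python3 -m inch '[{"x":0.004,"y":0,"z":0.0008,"roll":0},{"x":0.004,"y":0,"z":0.0008,"roll":0}]';python3 -m inch '[{"x":0.004,"y":0,"z":0.001,"roll":0},{"x":0.004,"y":0,"z":0.001,"roll":0}]'; python3 - <<'E'
from h import *
c=cam("wrist");gap(c,144,160,yaw=16.8);cv2.imwrite("pics/w5.png",c[0])
E
```

```text
time: 6.22
position: [561.8, 26.9, 111.2]
eef_rot: [-179.4, -0.8, -72.9]
ft_force: [-4.2, 1.8, 7.3]
width: 0.1
time: 6.48
position: [563.5, 21.5, 112.0]
eef_rot: [-179.5, -0.7, -72.9]
ft_force: [-2.3, 0.7, 7.1]
width: 0.1
time: 6.72
position: [566.0, 14.4, 111.5]
eef_rot: [-179.5, -0.7, -72.8]
ft_force: [-0.9, 1.1, 2.0]
width: -0.0
n 15 mark -289.7 edge -257.3 gap 32.38 sd 0.63
```

```bash
python3 -m inch '[{"x":0.004,"y":0,"z":0.0013,"roll":0},{"x":0.004,"y":0,"z":0.0015,"roll":0}]'; python3 -m inch '[{"x":0.004,"y":0,"z":0.002,"roll":0}]'; python3 - <<'E'
from h import *
c=cam("wrist");gap(c,144,160,yaw=16.8);cv2.imwrite("pics/w5.png",c[0])
E
```

```text
time: 7.02
position: [568.9, 5.8, 108.7]
eef_rot: [-179.4, -0.7, -72.9]
ft_force: [0.1, 0.6, 1.5]
width: -0.3
time: 7.15
position: [570.2, 1.5, 106.5]
eef_rot: [-179.4, -0.7, -72.9]
ft_force: [-0.9, 1.1, 2.4]
width: -0.4
n 14 mark -289.7 edge -263.9 gap 25.67 sd 1.34
```

View pics/w5.png

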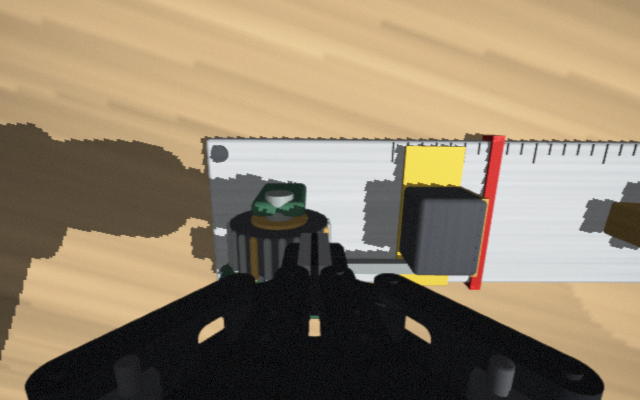

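```bash
python3 - <<'E'
from h import *
c=cam("wrist");red,yel=cols(c)
for v in range(146,184,5):
    a=np.flatnonzero(red[v]);b=np.flatnonzero(yel[v]);print(v,a.min() if len(a) else None,a.max() if len(a) else None,b.min() if len(b) else None,b.max() if len(b) else None,c[0][v,464-4:470:2].tolist())
E
python3 -m inch '[{"x":0,"y":0,"z":-0.006,"roll":0},{"x":-0.009,"y":0,"z":-0.003,"roll":0},{"x":-0.009,"y":0,"z":0,"roll":0},{"x":-0.009,"y":0,"z":0,"roll":0},{"x":0,"y":0,"z":0.0015,"roll":0},{"x":0,"y":0,"z":0.0015,"roll":0}]'
```

```text
146 490 501 405 460 [[97, 221, 236], [98, 219, 235], [147, 204, 220], [226, 224, 222], [228, 227, 225]]
151 489 500 404 462 [[94, 226, 245], [98, 226, 245], [172, 192, 195], [225, 222, 221], [221, 219, 216]]
156 488 499 404 461 [[96, 227, 246], [105, 217, 237], [224, 225, 223], [228, 226, 223], [227, 226, 224]]
161 488 498 403 460 [[94, 226, 246], [146, 214, 230], [221, 219, 216], [221, 219, 217], [222, 220, 216]]
166 487 498 403 460 [[100, 226, 245], [195, 227, 232], [229, 228, 224], [230, 228, 225], [229, 227, 224]]
171 486 497 402 459 [[115, 226, 243], [221, 222, 222], [223, 221, 220], [223, 221, 219], [223, 221, 219]]
176 485 496 402 459 [[151, 224, 239], [225, 225, 223], [227, 225, 223], [227, 226, 223], [225, 224, 221]]
181 484 495 401 458 [[191, 226, 231], [228, 227, 223], [227, 225, 222], [229, 227, 225], [229, 228, 225]]
time: 8.0
position: [560.7, 29.2, 111.7]
eef_rot: [-179.5, -0.7, -72.8]
ft_force: [-1.3, -1.4, 6.8]
width: -0.1
```

```bash
python3 -m inch '[{"x":0.004,"y":0,"z":0.0008,"roll":0},{"x":0.004,"y":0,"z":0.0008,"roll":0},{"x":0.004,"y":0,"z":0.0008,"roll":0},{"x":0.004,"y":0,"z":0.0008,"roll":0},{"x":0.004,"y":0,"z":0.001,"roll":0},{"x":0.004,"y":0,"z":0.0012,"roll":0}]'; python3 -m inch '[{"x":0.004,"y":0,"z":0.0013,"roll":0},{"x":0.004,"y":0,"z":0.0015,"roll":0}]';  python3 - <<'E'
from h import *
c=cam("wrist");gap(c,148,175,yaw=16.8);cv2.imwrite("pics/w6.png",c[0])
E
```

```text
time: 8.75
position: [567.2, 7.8, 110.2]
eef_rot: [-179.7, -0.6, -72.8]
ft_force: [-1.1, 0.3, 1.1]
width: -0.1
time: 9.0
position: [570.0, -0.3, 106.8]
eef_rot: [-179.7, -0.6, -72.9]
ft_force: [0.1, 0.5, 0.6]
width: -0.1
n 27 mark -289.7 edge -278.0 gap 11.69 sd 0.31
```

```bash
python3 -m inch '[{"x":0,"y":0,"z":-0.006,"roll":0},{"x":-0.009,"y":0,"z":-0.003,"roll":0},{"x":-0.009,"y":0,"z":0,"roll":0},{"x":-0.009,"y":0,"z":0,"roll":0},{"x":0,"y":0,"z":0.0015,"roll":0},{"x":0,"y":0,"z":0.0015,"roll":0}]'; python3 -m inch '[{"x":0.004,"y":0,"z":0.0012,"roll":0},{"x":0.004,"y":0,"z":0.0008,"roll":0},{"x":0.004,"y":0,"z":0.0008,"roll":0},{"x":0.004,"y":0,"z":0.0008,"roll":0}]';  python3 - <<'E'
from h import *
c=cam("wrist");gap(c,148,175,yaw=16.8);cv2.imwrite("pics/w7.png",c[0])
E
```

```text
time: 9.8
position: [561.2, 26.9, 112.3]
eef_rot: [-179.7, -0.6, -72.8]
ft_force: [-0.1, -0.6, 0.6]
width: 0.2
time: 10.3
position: [565.7, 12.9, 112.0]
eef_rot: [-179.9, -0.5, -72.8]
ft_force: [-2.0, 0.8, 4.4]
width: 0.5
n 27 mark -292.2 edge -285.4 gap 6.76 sd 0.25
```

```bash
python3 -m inch '[{"x":0,"y":0,"z":-0.03,"roll":0},{"x":0.02,"y":0,"z":-0.03,"roll":0},{"x":0.04,"y":0,"z":0,"roll":0},{"x":0.04,"y":0,"z":0,"roll":0},{"x":0.03,"y":0,"z":0,"roll":0},{"x":0,"y":0,"z":0,"roll":0},{"x":0,"y":0,"z":0,"roll":0}]';  python3 - <<'E'
from h import *
c=cam("wrist");cv2.imwrite("pics/w8.png",c[0])
red,yel=cols(c)
for k in biggest(red)[:1]+biggest(yel)[:2]: print(cv2.boundingRect(k))
E
```

```text
time: 11.22
position: [604.9, -118.5, 173.3]
eef_rot: [-179.9, -0.6, -73.0]
ft_force: [-0.2, -0.3, 0.0]
width: 0.1
(310, 127, 10, 107)
(266, 136, 45, 32)
(269, 233, 32, 13)
```

View pics/w8.png

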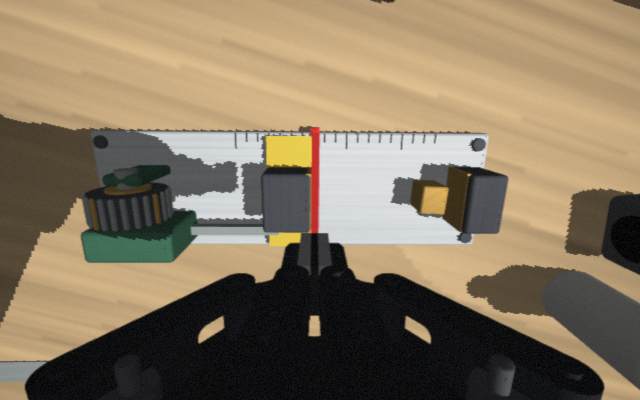

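The wrist camera is now directly above the mark. The red strip spans u≈310–319, the yellow edge is at u≈311, and the strip is barely covered.

```bash
cat >> h.py <<'E'
def over(c,v0,v1,full=(127,134),yaw=16.8):
    """subpixel: yellow->other crossing of (G-R-ish) profile and red extents"""
    f=c[0].astype(float);r=np.array([[np.cos(np.radians(yaw)),-np.sin(np.radians(yaw))],[np.sin(np.radians(yaw)),np.cos(np.radians(yaw))]])
    red,yel=cols(c);ys=[];o=[]
    for v in range(v0,v1):
        b=np.flatnonzero(yel[v]);a=np.flatnonzero(red[v])
        if len(a)<1 or len(b)<5: continue
        ye=(r.T@ray(c,b.max()+.5,v,23)[:2])[1]
        L=(r.T@ray(c,a.min()-.5,v,16.5)[:2])[1];Rr=(r.T@ray(c,a.max()+.5,v,16.5)[:2])[1]
        o.append((ye,L,Rr,b.max(),a.min(),a.max()))
    o=np.array(o);print("edge, redL, redR (gauge y), px:",np.median(o,0).round(2), "n",len(o)," edge-(redR+4):",np.median(o[:,0]-o[:,2]-4).round(2))
E
python3 - <<'E'
from h import *
c=cam("wrist");over(c,140,165)
red,yel=cols(c)
for v in (128,129,130,131,132,145,155,180,200,220,230):
    a=np.flatnonzero(red[v]);print(v,a.min(),a.max(),c[0][v,306:324].tolist() if v in(145,200) else '')
cv2.imwrite("pics/w9.png",cv2.resize(c[0][115:255,240:360],None,fx=4,fy=4,interpolation=cv2.INTER_NEAREST))
E
```

```text
edge, redL, redR (gauge y), px: [-285.76 -287.55 -293.    309.    312.    317.  ] n 25  edge-(redR+4): 3.24
128 310 318 
129 310 318 
130 310 318 
131 310 318 
132 310 318 
145 312 317 [[78, 204, 231], [77, 206, 232], [78, 207, 232], [76, 202, 230], [69, 171, 222], [54, 103, 203], [46, 55, 199], [45, 49, 197], [46, 50, 198], [45, 48, 198], [43, 46, 194], [49, 51, 198], [85, 88, 202], [167, 167, 208], [221, 219, 219], [226, 224, 220], [224, 222, 219], [223, 222, 218]]
155 312 317 
180 311 317 
200 311 317 [[86, 79, 78], [90, 83, 81], [87, 86, 86], [84, 110, 129], [67, 105, 161], [46, 57, 176], [44, 46, 193], [46, 48, 195], [47, 50, 196], [42, 44, 195], [45, 48, 196], [70, 70, 197], [159, 157, 206], [217, 216, 216], [223, 221, 217], [221, 219, 217], [222, 220, 218], [223, 221, 218]]
220 311 317 
230 311 317
```

View pics/w9.png

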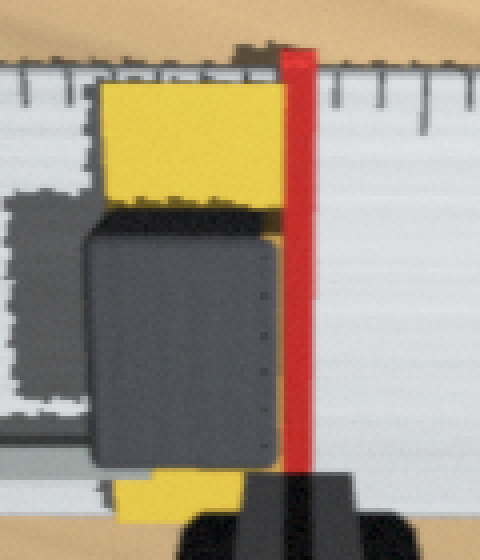

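The remaining travel is about 3.2 mm, which is about 7 mm at the rim. I'm going back to the wheel top.

```bash
python3 -m inch '[{"x":-0.04,"y":0,"z":0,"roll":0},{"x":-0.04,"y":0,"z":0,"roll":0},{"x":-0.035,"y":0,"z":0,"roll":0},{"x":-0.015,"y":0,"z":0,"roll":0},{"x":0,"y":0,"z":0,"roll":0},{"x":0,"y":0,"z":0.02,"roll":0},{"x":0,"y":0,"z":0.02,"roll":0},{"x":0,"y":0,"z":0,"roll":0}]'
```

```text
time: 12.32
position: [565.0, 8.9, 128.4]
eef_rot: [-180.0, -0.8, -72.8]
ft_force: [-0.0, -0.6, -0.1]
width: -0.1
```

```bash
python3 -m inch '[{"x":-0.007,"y":-0.001,"z":0.005,"roll":0},{"x":-0.005,"y":0,"z":0.004,"roll":0},{"x":0,"y":0,"z":0.002,"roll":0},{"x":0,"y":0,"z":0.001,"roll":0},{"x":0,"y":0,"z":0,"roll":0}]'
```

```text
time: 12.95
position: [563.5, 19.6, 116.0]
eef_rot: [-179.9, -0.8, -73.0]
ft_force: [-0.2, -1.2, 0.2]
width: -0.1
```

```bash
python3 -m inch '[{"x":-0.002,"y":0,"z":0.0012,"roll":0},{"x":-0.001,"y":0,"z":0.001,"roll":0},{"x":0,"y":0,"z":0.001,"roll":0}]';python3 -m inch '[{"x":0,"y":0,"z":0.001,"roll":0}]'
```

```text
time: 13.32
position: [563.1, 22.6, 113.2]
eef_rot: [-179.8, -0.8, -73.0]
ft_force: [0.6, -0.0, -0.7]
width: 0.2
time: 13.45
position: [563.1, 22.6, 112.1]
eef_rot: [-179.8, -0.8, -73.0]
ft_force: [-0.3, 0.3, -0.1]
width: -0.2
```

```bash
python3 -m inch '[{"x":0,"y":0,"z":0.001,"roll":0}]';python3 -m inch '[{"x":0.003,"y":0,"z":0.0008,"roll":0}]';python3 -m inch '[{"x":0.003,"y":0,"z":0.0008,"roll":0}]'; python3 - <<'E'
from h import *
c=cam("wrist");gap(c,148,175,yaw=16.8)
E
```

```text
time: 13.58
position: [563.2, 22.6, 111.7]
eef_rot: [-179.8, -0.9, -73.0]
ft_force: [-2.6, 0.2, 7.4]
width: 0.3
time: 13.7
position: [563.8, 20.8, 111.8]
eef_rot: [-179.9, -0.8, -73.0]
ft_force: [-4.2, 1.9, 6.9]
width: 0.0
time: 13.82
position: [564.4, 18.7, 112.0]
eef_rot: [-179.9, -0.8, -72.9]
ft_force: [-2.0, 0.8, 4.9]
width: -0.2
n 0 mark nan edge nan gap nan sd nan
  return _methods._mean(a, axis=axis, dtype=dtype,
  ret = ret.dtype.type(ret / rcount)
  ret = _var(a, axis=axis, dtype=dtype, out=out, ddof=ddof,
  arrmean = um.true_divide(arrmean, div, out=arrmean,
  ret = ret.dtype.type(ret / rcount)
```

```bash
sed -i 's/len(a)<3 or/len(a)<1 or/' h.py; python3 - <<'E'
from h import *
c=cam("wrist");gap(c,148,175,yaw=16.8)
cv2.imwrite("pics/w10.png",c[0])
E
```

```text
n 12 mark -293.6 edge -288.1 gap 5.58 sd 0.01
```

```bash
python3 -m inch '[{"x":0.0015,"y":0,"z":0.0008,"roll":0}]'; python3 -m inch '[{"x":0,"y":0,"z":-0.03,"roll":0},{"x":0.02,"y":0,"z":-0.03,"roll":0},{"x":0.04,"y":0,"z":0,"roll":0},{"x":0.04,"y":0,"z":0,"roll":0},{"x":0.03,"y":0,"z":0,"roll":0},{"x":0,"y":0,"z":0,"roll":0},{"x":0,"y":0,"z":0,"roll":0}]';  python3 - <<'E'
from h import *
c=cam("wrist");over(c,140,165);f=c[0]
for v in (145,155,195,210): print(v,f[v,304:324,1].tolist(),f[v,304:324,2].tolist())
cv2.imwrite("pics/w11.png",cv2.resize(c[0][115:255,240:360],None,fx=4,fy=4,interpolation=cv2.INTER_NEAREST))
E
```

```text
time: 14.05
position: [564.8, 17.3, 112.0]
eef_rot: [-179.9, -0.8, -73.0]
ft_force: [-2.0, 0.7, 4.7]
width: -0.4
time: 14.92
position: [603.7, -107.6, 175.3]
eef_rot: [-179.9, -0.8, -72.7]
ft_force: [-0.3, 0.4, -0.4]
width: -0.2
edge, redL, redR (gauge y), px: [-288.35 -290.32 -293.12  324.    327.    329.  ] n 25  edge-(redR+4): 0.88
145 [206, 206, 208, 206, 208, 204, 206, 206, 206, 208, 205, 207, 209, 210, 206, 208, 208, 207, 206, 205] [232, 232, 233, 232, 233, 231, 233, 232, 232, 234, 234, 233, 234, 235, 233, 234, 233, 234, 232, 232]
155 [204, 205, 204, 205, 206, 206, 206, 207, 209, 206, 206, 206, 205, 207, 206, 206, 205, 204, 206, 207] [232, 233, 232, 232, 234, 233, 234, 233, 234, 233, 233, 233, 234, 234, 234, 233, 233, 234, 233, 234]
195 [79, 78, 80, 83, 83, 82, 80, 82, 84, 83, 85, 84, 83, 84, 82, 85, 86, 85, 83, 80] [76, 75, 80, 80, 82, 81, 79, 81, 80, 80, 81, 82, 80, 79, 78, 81, 84, 80, 80, 79]
210 [80, 82, 79, 82, 84, 83, 85, 83, 82, 82, 84, 80, 82, 83, 81, 84, 82, 75, 67, 80] [77, 78, 76, 76, 80, 79, 81, 81, 77, 79, 80, 78, 81, 80, 79, 80, 77, 71, 63, 79]
```

View pics/w11.png

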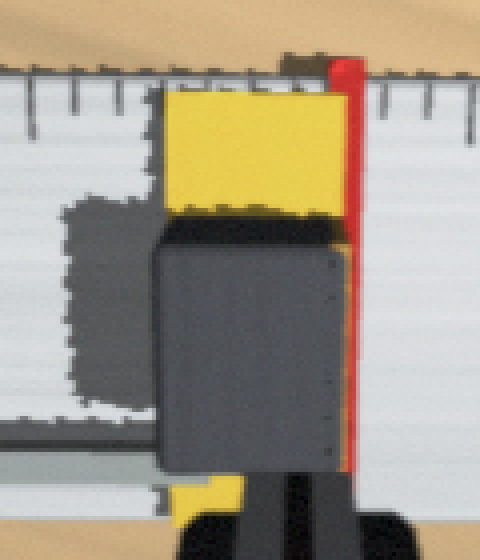

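```bash
python3 - <<'E'
from h import *
c=cam("wrist");f=c[0].astype(float);a=np.radians(16.8);n=np.array([-np.sin(a),np.cos(a)])
cr=lambda p,u0,lv:next(u0+i+(p[i]-lv)/(p[i]-p[i+1]) for i in range(len(p)-1) if (p[i]-lv)*(p[i+1]-lv)<=0)
o=[]
for v in range(141,163):
    e=cr(f[v,318:,1],318,127); w=cr(f[v,int(e)+2:,1],int(e)+2,135)
    o.append((e,w,n@ray(c,e,v,23)[:2],n@ray(c,w,v,16.5)[:2],n@ray(c,w,v,18)[:2]))
m=np.median(o,0);print(m.round(2),"remaining",(m[2]-m[3]-4).round(2),(m[2]-m[4]-4).round(2))
for v in(132,133,134): print(f[v,316:338,1].astype(int).tolist(),f[v,316:338,2].astype(int).tolist())
E
```

```text
[ 325.44  329.77 -289.38 -293.78 -293.68] remaining 0.4 0.3
[74, 72, 72, 73, 72, 55, 40, 53, 49, 50, 63, 69, 65, 59, 94, 144, 170, 177, 178, 174, 153, 144] [87, 85, 85, 86, 85, 97, 154, 199, 200, 206, 228, 238, 227, 208, 215, 216, 206, 206, 208, 202, 179, 169]
[79, 80, 77, 76, 70, 57, 47, 50, 54, 57, 63, 66, 63, 62, 70, 88, 100, 116, 128, 119, 95, 91] [82, 82, 80, 80, 75, 99, 164, 201, 208, 219, 230, 233, 227, 223, 201, 147, 118, 131, 144, 133, 105, 100]
[130, 132, 130, 114, 92, 70, 55, 56, 54, 52, 53, 58, 58, 60, 74, 102, 119, 121, 123, 115, 111, 108] [129, 127, 127, 114, 92, 101, 156, 199, 206, 212, 216, 218, 218, 217, 197, 154, 123, 118, 125, 114, 110, 106]
```

The edge is within about 0.4 mm of the mark's middle. I'll lift the hand further, check once more and hand in.

```bash
python3 -m inch '[{"x":0,"y":0,"z":-0.03,"roll":0},{"x":0,"y":0.03,"z":-0.03,"roll":0},{"x":0,"y":0.03,"z":-0.02,"roll":0},{"x":0,"y":0,"z":0,"roll":0},{"x":0,"y":0,"z":0,"roll":0}]'; python3 - <<'E'
from h import *
c=cam("scene");cv2.imwrite("pics/s12.png",c[0]);cv2.imwrite("pics/s12z.png",cv2.resize(c[0][155:260,230:370],None,fx=5.5,fy=5.5,interpolation=cv2.INTER_CUBIC))
E
```

```text
time: 15.65
position: [544.0, -115.8, 256.0]
eef_rot: [180.0, -0.6, -71.9]
ft_force: [0.3, 0.4, -0.4]
width: 0.1
```

View pics/s12z.png

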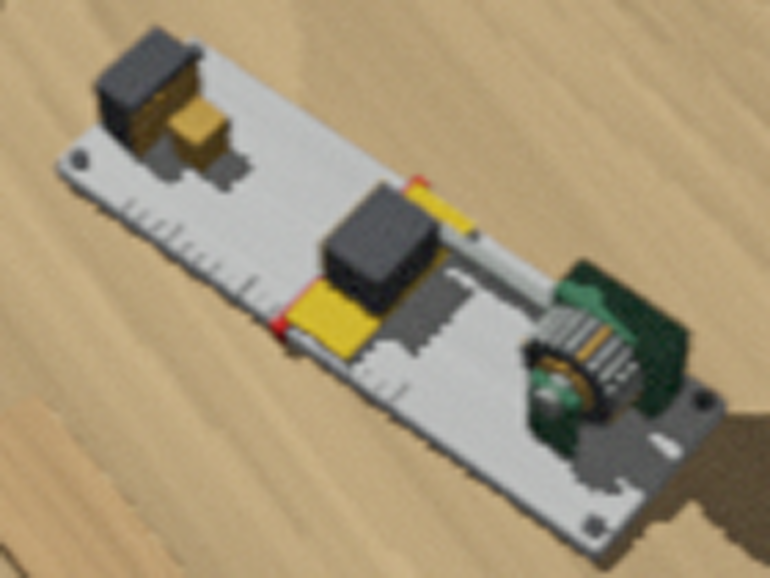

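View pics/s12.png

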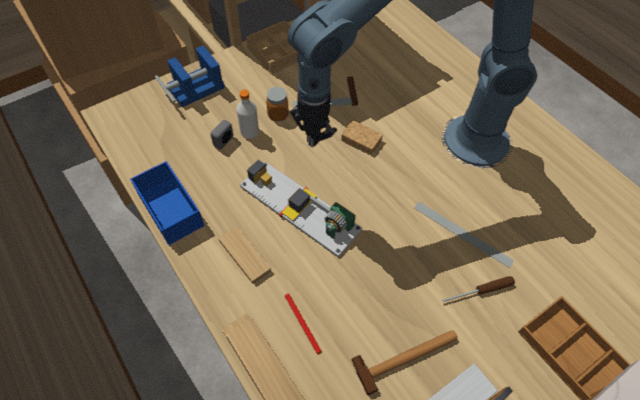

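The scene view shows the yellow edge on the red strip, which is visible at zoomed (280,325) and (418,184). The hand is clear, and the setting block and the other loose things are where they were.

```bash
python3 -c "
from rig import env;print(env.close_job())"
```

```text
the job is handed in; nothing more can be done
None
```

The jaw is set: the front edge of its yellow foot stands on the red mark, about 0.3–0.4 mm short of the strip's middle. I measured that from straight above the mark with the wrist camera.

- **How it was done:** I kept the fingers closed and rolled the top of the wheel towards the jaws in several light strokes. The highest force reading was about 11 N. The jaw was moved by the wheel alone, and I saw no contact with it or with any loose thing. The gap at the start was about 42–44 mm.
- **Last checks:** The hand is well clear with no contact force. The final scene picture shows the edge on the mark and the setting block and other loose things where they were. I handed in at about 15.7 s of the 56 s allowed.
- **What disagreed:**
  - The first wheel positions from the scene and side cameras differed by about 5 mm, so I used the wrist camera's.
  - A coarser colour-mask measurement put the final gap at 0.9 mm; I trust the finer one above.
  - The first move call was refused because its rows left out some keys, and nothing moved.
  - The first stroke mostly lost contact with the wheel; I made up the travel with later strokes.

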